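Unlock and lift off a bayonet screening can

ROBOT

A 6-joint arm with a two-finger parallel gripper is mounted at the origin on the work surface. World frame = base frame: x ahead of the robot, y to its left, z up, the work surface at z = 0. Lengths are in m, angles in rad, forces in N, time in s.
With the tool pointing down it reaches from about 0.225 to 0.875 m from the base axis. Payload 3.4 kg.
Tool frame: the origin (TCP) lies between the finger pads; the fingertips stand 19 mm ahead of it and the grasp point (between the pads) is the TCP; z points along the fingers, y is the line along which they close (so a half turn about z gives the same grasp; the last joint's range is limited). The gripper opens to 85 mm and grips with 20 to 120 N. Pads are 22 mm wide; open, the fingers measure 114 mm over their backs; the gripper's body (76 mm by 85 mm) begins 54 mm behind the grasp point. The pads swing forward as they close: fully open they stand 13 mm farther back than shut.
Start: joints at [1.104, 0.276, 1.505, -0, 1.361, -0.121], TCP at [0.195, 0.541, 0.25] pointing down, gripper open.
Joint ranges: [-2.89, 2.89], [-0.75, 2.08], [0.22, 2.7], [-1.18, 4.32], [0.11, 2.71], [-2.7, 2.7]. Speed limits (rad/s): [2.57, 2.57, 3.14, 3.14, 3.14, 3.14].

INTERFACE

Orientations are given as a unit quaternion [w, x, y, z].
In Python, from rig import get_state, imaging, ticket gives the robot as it stands. The module is installed in compiled form; this text tells all that it offers.
- The arm moves only by the shell command python3 -m inch 'ROWS' [FORCE]. ROWS is JSON, a list of rows, each an object with "claw": the opening, from -1 (shut) to 1 (fully open); "travel": the shift along the world's x, y, z in units of 200 mm (1.0 is 200 mm), a list of three; "turn": the turn about the world's z in units of 180 degrees (1.0 is 180 degrees). A call has 1 to 5 rows; each row is the pose to reach, as a shift and turn from the pose commanded when the call began, turning the shorter way round; what a row does not reach only later rows make up. A row lasts 1/10 s, in which the tool goes at most 50 mm and 8.59 degrees, less where a joint would pass 70% of its speed; a pose out of reach is approached as far as the arm can. A call with a number of a shift or a turn outside -1 to 1 is refused whole. A call with a gripper value outside its range is refused whole. The fingers move at their own pace and stop on an object; FORCE is the grip in N (left out, the last holds). Time passes only in rows, so rows that repeat a pose let the fingers close. It gives the time, the measured TCP pose, the force, the opening and the grip force at its end, in the units of the state.
- get_state(): the state, without advancing time (a new reading comes with each control period).
- imaging.get_image(name): name is "side" or "top" or "wrist"; returns the picture (480x640x3 uint8, red, green, blue); there is no depth.
- imaging.camera_params(name): a dict with "camera_matrix" (3x3 intrinsics, pixels), "cam_to_world" (4x4, takes a point from camera to world coordinates); the wrist camera has in their place "T_tool_cam" (4x4, takes a point from camera to tool coordinates, whose origin is the TCP and whose axes are the flange's). Camera axes: x right, y down, z forward; pixel columns grow to the right and rows downward; lengths in m; the calibration is good to about 2 mm. A picture is of the moment at which its call begins: read the wrist's pose just before it. camera_params takes no time and is no camera call.
- ticket.sign_off(): hands the job in; it is judged then, once.
The state is a dict: "clock": time; "qpos": joint angles; "qd": joint speeds; "effort": joint torques, N m; "position": TCP position; "ee_rot": TCP orientation; "contact_force": force on the tool from outside, world axes, zero at the start; "moment": the same for the moment, N m; "width": finger opening in m; "gripper_force": force on a finger pad.
Only numpy, scipy, OpenCV 4.12 (cv2) and the standard library are available. Lean on these libraries where they do the work, as an engineer would, in place of code of your own. Each camera call takes 0.05 s, during which the arm holds its last target. There are 200 camera calls.

TASK

Uncover the valve on the clamped test chassis: push in the release button beside its screening can until it goes home (it stays in), turn the can anticlockwise as seen from above, up to a quarter turn, until you feel its lugs come up against their stop, then lift it straight up off the valve without knocking the glass. Stand the can open end down on the floor of the empty bay of the parts tray and let go. Do not force the can against its holder, do not let it fall, and leave the tuning crank and the other things on the bench as they are.

Things in the scene. Friction and masses are not known exactly. Their poses are not given: they have to be found in the camera images.
- can: the screening can to take off: a plain aluminium cup, open end down, 40 mm outside diameter, 66 mm tall, 1.5 mm wall, 50 g. Origin: centre of its open lower rim; z up its axis to the flat crown. Two bayonet lugs at the rim on its +x and -x, 9 mm wide, 4 mm high, reach 24.5 mm from the axis (a thin rib runs up the side above each). Grip it across the diameter near the crown
- holder: the can's round steel bayonet holder, 67 mm across, on the chassis's top. Origin: on the can's axis at the chassis's top (50 mm above the bench), z up; release button on its -y side. The can's rim stands 9 mm above the origin on a sprung friction plate that presses it up with 6 N, gives 4 mm if pushed down and lifts the freed can 3 mm; keyed to the can, turns with it, stiffly: 0.35 to 0.45 N m
- holder_axis (a point): centre of the top face of the holder's slotted ring (3 mm thick), 16 mm above its origin; the lugs are caught under it. Its two slots are set differently on each holder: after 50 to 80 degrees anticlockwise the lugs, then free to lift out, meet sprung stops (4 N m per rad). The lugs are thin: over 18 N between can and holder is forcing (6 N is there while the lugs are under the ring)
- release (a joint): travel of the release button in m: 0 = out, a pin on it blocks the can's lug from turning anticlockwise; 0.007 = home. It slides stiffly at about 5 N and stays where it is pushed; the can is free from about 0.0055 on
- button_top (a point): centre of the flat top of the release button, a plain steel button of 13 mm diameter that is pressed straight down, 48 mm from the can's axis; out, it stands 26 mm above the chassis's top and 9 mm above its bush (19 mm diameter)
- valve: the valve under the can, fixed in the holder: a glass tube of 27 mm diameter on a 29 mm metal base, on the can's axis, its tip 60 mm above the chassis's top. The can must be raised 55 mm to clear it. More than 6 N on it, from the can or the fingers, breaks it. Its origin is the same as the holder's
- tray_bay (a point): centre of the floor of the empty bay of the parts tray; the axes are the tray's. The tray is a fixed black plastic tray, 100 mm (its x) by 180 mm (its y) and 22 mm high with 4 mm walls, split across the middle of its y by a wall into two bays of 92 by 84 mm; the floor is 4 mm above the bench. The empty bay is the one at the tray's -y end; the other holds a knob and a spare can
- crank (a joint): turn of the small brass tuning crank at the chassis's +y end, rad; 0 at the start, to be left
- chassis: test chassis, an aluminium box of 180 mm (x) by 300 mm (y) and 50 mm high with a transformer, capacitors, a small bare valve and a drum dial on it, no part higher than 140 mm; fixed. Origin: centre of its underside on the bench
- tuning_knob: black bakelite tuning knob, 38 mm wide, 20 mm high, in the other bay of the tray; not to be moved
- spare_can: spare small screening can, 24 mm wide, 52 mm high, standing in the other bay of the tray; not to be moved
- spare_valve: spare silver-topped valve standing on its base, 33 mm wide, 75 mm high; not to be moved
- pointer_carrier: mahogany dial pointer carrier, 22 by 75 by 16 mm, lying on the bench; not to be moved
- spring_clamp: steel spring clamp lying on the bench, about 150 by 75 mm, 24 mm high; not to be moved
- screwdriver: screwdriver lying on the bench, 170 mm long; not to be moved
- grease_jar: small glass jar, 44 mm wide, 40 mm high; not to be moved
- solder_reel: reel of solder standing flat, 54 mm wide, 36 mm high; not to be moved
There are look-alikes about, which are no part of the job. Leave any orange or red look-alike of the part that bears tray_bay alone. What is shaped like the can but yellow is not meant.

How it is judged:
By the outcome, as a careful person would: the job done as asked, in the order asked, and still so for the second after the job is handed in, with the robot touching nothing.
It also fails if it takes over 72 s, if anything falls off the work surface, if the arm or the gripper's body presses on something with over 40 N, if the wrist force passes 120 N, or if a joint passes its speed limit or range.

## Working session

There is one attempt and no reset: what is moved stays moved. The work goes in short steps, Python scripts to look and compute and a shell command to move; the robot and the scene stay as the last step left them, time stands still between calls to the robot, and variables do not carry over. Pictures are saved under pics/ and viewed, at most 10 in all, crops included, and the job is handed in when it is done.

```bash
mkdir -p pics; cat > h.py <<'E'
import numpy as np,cv2
from rig import get_state,imaging,ticket
def save(n,f):
    im=imaging.get_image(n); cv2.imwrite('pics/'+f,im[:,:,::-1]); return im
def crop(f,g,x0,y0,x1,y1,s):
    im=cv2.imread('pics/'+f)[y0:y1,x0:x1]; cv2.imwrite('pics/'+g,cv2.resize(im,None,fx=s,fy=s,interpolation=cv2.INTER_CUBIC))
def ray(n,u,v,z):
    p=imaging.camera_params(n);K=np.array(p['camera_matrix']);T=np.array(p['cam_to_world'])
    d=T[:3,:3]@np.linalg.inv(K)@[u,v,1];o=T[:3,3];return o+d*(z-o[2])/d[2]
def proj(n,P):
    p=imaging.camera_params(n);K=np.array(p['camera_matrix']);T=np.linalg.inv(np.array(p['cam_to_world']))
    c=T[:3,:3]@np.array(P)+T[:3,3];q=K@c;return q[:2]/q[2]
E
python3 - <<'E'
from h import *
save('top','top0.png');save('side','side0.png')
for n in('top','side'):print(imaging.camera_params(n))
print(imaging.camera_params('wrist'));print(get_state())
E
```

```text
{'camera_matrix': array([[514.51958669,   0.        , 316.8637523 ],
       [  0.        , 514.51958669, 248.34939896],
       [  0.        ,   0.        ,   1.        ]]), 'cam_to_world': array([[ 0.02997723, -0.99264379,  0.11730161,  0.33235524],
       [-0.99940146, -0.03179272, -0.0136363 , -0.06973967],
       [ 0.01726533, -0.11682262, -0.99300271,  1.49451576],
       [ 0.        ,  0.        ,  0.        ,  1.        ]])}
{'camera_matrix': array([[448.32223623,   0.        , 326.4920352 ],
       [  0.        , 448.32223623, 244.58349269],
       [  0.        ,   0.        ,   1.        ]]), 'cam_to_world': array([[ 0.70615264, -0.48781211,  0.51321321, -0.0612847 ],
       [-0.70805789, -0.48488641,  0.51336069, -0.62972038],
       [-0.00157345, -0.72589567, -0.68780303,  0.84958839],
       [ 0.        ,  0.        ,  0.        ,  1.        ]])}
{'camera_matrix': array([[409.8580207 ,   0.        , 314.75878314],
       [  0.        , 409.8580207 , 243.24155006],
       [  0.        ,   0.        ,   1.        ]]), 'T_tool_cam': array([[ 3.89997986e-04, -9.59670383e-01, -
[... 286 characters left out ...]
0000e+00]])}
{'clock': 0.1, 'qpos': array([ 1.10399390e+00,  2.76533900e-01,  1.50597962e+00, -6.00081068e-06,
        1.36070989e+00, -1.20951183e-01]), 'qd': array([ 0.00014134, -0.00235585, -0.00162029, -0.00094736, -0.00087707,
        0.00043564]), 'effort': array([ 2.80605884e-03, -4.17700982e+01, -2.46404189e+01,  1.07441231e-04,
        5.83664747e-03, -1.61530147e-05]), 'position': array([0.19470954, 0.54057334, 0.24953569]), 'ee_rot': array([-2.33379030e-04,  1.72064392e-01,  9.85085367e-01, -7.81273397e-04]), 'contact_force': array([-0.31917431,  0.65941343,  0.39335263]), 'moment': array([-0.02264954, -0.00939389, -0.0220009 ]), 'gripper_force': 0.0, 'width': 0.08491636748548115}
```

View pics/top0.png

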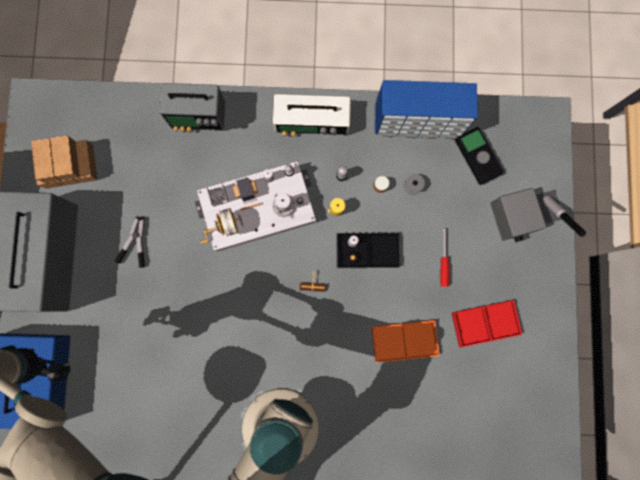

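View pics/side0.png

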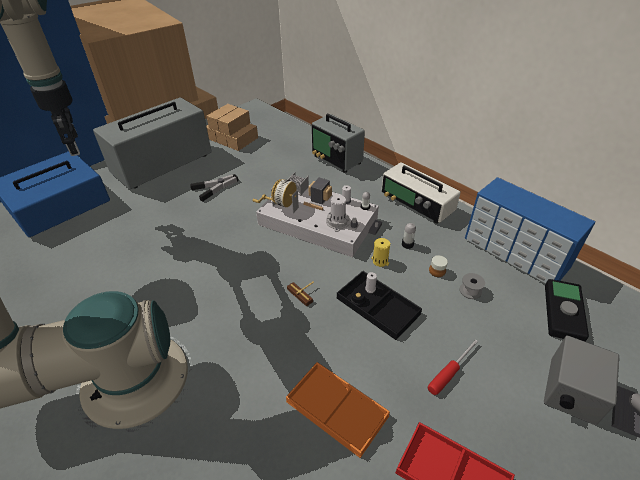

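Top picture: the candidates for the can are the aluminium can at (283,203) on the chassis and the yellow one at (337,206). The aluminium one is meant, because it sits in the holder on the chassis. The trays are black (368,250), orange (405,340) and red (487,322). The black one is meant: its knob and spare can are in the left half, so the empty bay is at about (385,250). I'll confirm both in a crop.

```bash
python3 - <<'E'
from h import *
a=cv2.imread('pics/top0.png')[150:280,190:410];b=cv2.imread('pics/side0.png')[170:340,250:430]
a=cv2.resize(a,(660,390),interpolation=cv2.INTER_CUBIC)
cv2.imwrite('pics/c1.png',a)
for n,u,v,z in(('top',283,200,.125),('top',385,250,.004),('side',338,197,.125)):print(ray(n,u,v,z))
E
```

```text
[0.62293937 0.00705225 0.125     ]
[ 0.50994787 -0.28944038  0.004     ]
[0.63046117 0.01876799 0.125     ]
```

View pics/c1.png

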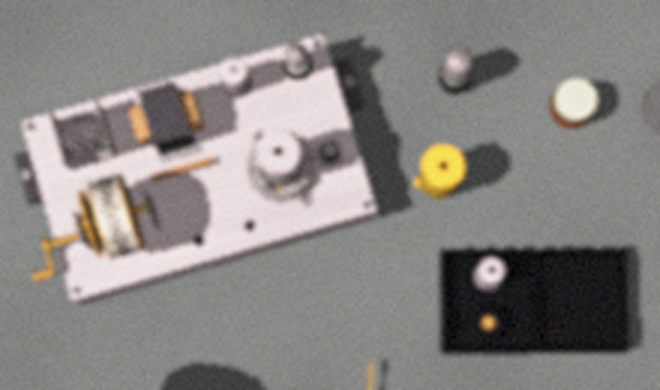

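The crop confirms it. The aluminium can's crown is at crop (281,152), with the round dark button at (330,152) on the chassis's -y side. The black tray has its empty bay on the right, and the yellow can at (442,168) is only a look-alike. Next I'll move over the button side for a wrist view.

```bash
python3 -m inch '[{"claw":1,"travel":[0.735,-0.95,0],"turn":-0.1},{"claw":1,"travel":[0.735,-0.95,0],"turn":-0.1},{"claw":1,"travel":[0.735,-0.95,0],"turn":-0.1},{"claw":1,"travel":[0.735,-0.95,0],"turn":-0.1},{"claw":1,"travel":[0.735,-0.95,0],"turn":-0.1}]'
python3 -m inch '[{"claw":1,"travel":[0.735,-0.95,0],"turn":-0.1},{"claw":1,"travel":[0.735,-0.95,0],"turn":-0.1},{"claw":1,"travel":[0.735,-0.95,0],"turn":-0.1},{"claw":1,"travel":[0.735,-0.95,0],"turn":-0.1},{"claw":1,"travel":[0.735,-0.95,0],"turn":-0.1}]'
python3 -m inch '[{"claw":1,"travel":[0.735,-0.95,0],"turn":-0.1},{"claw":1,"travel":[0.735,-0.95,0],"turn":-0.1},{"claw":1,"travel":[0.735,-0.95,0],"turn":-0.1},{"claw":1,"travel":[0.735,-0.95,0],"turn":-0.1},{"claw":1,"travel":[0.735,-0.95,0],"turn":-0.1}]'
```

```text
clock: 0.6
position: [0.3428, 0.3487, 0.25]
ee_rot: [0.0, 0.324, 0.946, -0.0]
contact_force: [0.6, 0.2, 0.4]
width: 0.0852
gripper_force: 0.0
clock: 1.1
position: [0.4901, 0.1585, 0.25]
ee_rot: [0.0, 0.469, 0.883, -0.0]
contact_force: [0.4, 0.6, -0.5]
width: 0.085
gripper_force: 0.0
clock: 1.6
position: [0.6372, -0.0317, 0.2496]
ee_rot: [-0.0, 0.601, 0.799, -0.0]
contact_force: [0.4, 0.6, 0.5]
width: 0.0855
gripper_force: 0.0
```

```bash
cat >> h.py <<'E'
from scipy.spatial.transform import Rotation as R
import json
def wsave(f):
    s=get_state();json.dump([list(map(float,s['position'])),list(map(float,s['ee_rot']))],open('pics/'+f+'.json','w'));save('wrist',f)
def wT(f):
    p,q=json.load(open('pics/'+f+'.json'));T=np.eye(4);T[:3,:3]=R.from_quat(q,scalar_first=True).as_matrix();T[:3,3]=p
    c=imaging.camera_params('wrist');return T@np.array(c['T_tool_cam']),np.array(c['camera_matrix'])
def wray(f,u,v,z):
    T,K=wT(f);d=T[:3,:3]@np.linalg.inv(K)@[u,v,1];o=T[:3,3];return o+d*(z-o[2])/d[2]
E
python3 -c "
from h import *
wsave('w1.png')"
```

```text
(no output)
```

View pics/w1.png

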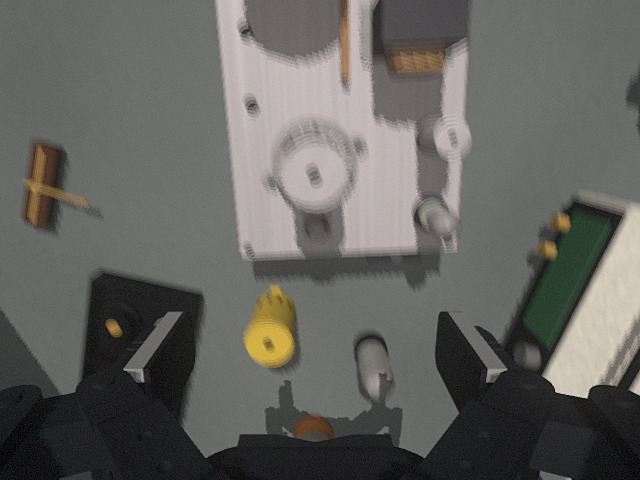

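The wrist view shows the can crown near (314,174), the button near (317,230) and the yellow can at (270,340). It is smeared because the arm was still settling, so I'll retake it settled and enlarged.

```bash
python3 -m inch '[{"claw":1,"travel":[0,0,0],"turn":0},{"claw":1,"travel":[0,0,0],"turn":0}]'; python3 -c "
from h import *
wsave('w2.png');crop('w2.png','w2c.png',240,100,400,270,3.5)"
```

```text
clock: 1.85
position: [0.6352, -0.0287, 0.2495]
ee_rot: [-0.001, 0.601, 0.799, -0.0]
contact_force: [-0.8, -0.1, 0.4]
width: 0.0854
gripper_force: 0.0
```

View pics/w2c.png

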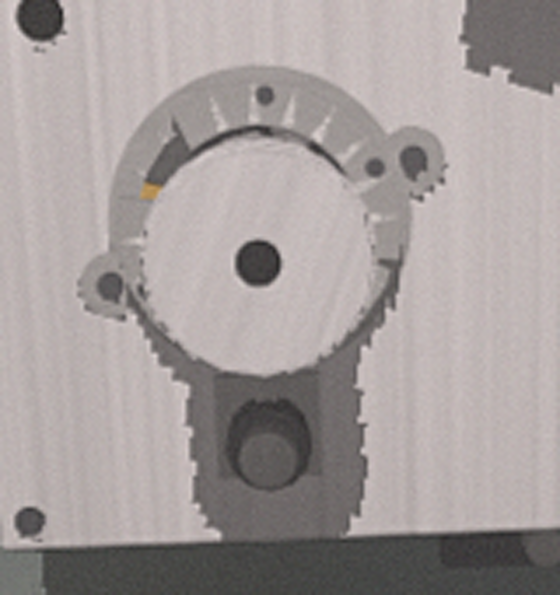

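The crop is sharp. The crown centre is at crop (258,262), the ring centre at about (260,223) and the button top at (268,462). A ring slot shows at (165,155), so the lugs start near the top and bottom of the image, and a left-right grip clears the ribs.

```bash
python3 - <<'E'
from h import *
f='w2.png';P=lambda x,y:(240+x/3.5,100+y/3.5)
c=wray(f,*P(258,262),.125);r=wray(f,*P(260,223),.066);b=wray(f,*P(268,462),.076)
l=wray(f,*P(142,262),.125);rr=wray(f,*P(372,262),.125)
print('crown',c,'ring',r,'btn',b,'dist',np.linalg.norm((b-c)[:2]),np.linalg.norm((b-r)[:2]),'dia',np.linalg.norm(l-rr))
e1=wray(f,*P(5,548),.05);e2=wray(f,*P(550,530),.05);d=e2-e1;print('edge ang',np.degrees(np.arctan2(d[1],d[0])),'btn ang',np.degrees(np.arctan2(*(b-c)[1::-1])))
# tray corners in top view (crop/3)
for u,v in((441,250),(630,248),(632,350),(443,352)):print(ray('top',190+u/3,150+v/3,.022))
print(get_state()['position'])
E
```

```text
crown [0.62299323 0.01148408 0.125     ] ring [0.62284822 0.01269913 0.066     ] btn [ 0.63831635 -0.03442189  0.076     ] dist 0.04839582425042625 0.0495948884979384 dia 0.03957172299135051
edge ang 18.192608643581707 btn ang -71.54131567855808
[ 0.55190307 -0.1469021   0.022     ]
[ 0.55980475 -0.32964879  0.022     ]
[ 0.46096307 -0.33266562  0.022     ]
[ 0.4533471  -0.15132353  0.022     ]
[ 0.63497752 -0.0281041   0.2499223 ]
```

```bash
python3 -m inch '[{"claw":-1,"travel":[0.015,-0.032,-0.2],"turn":0.012},{"claw":-1,"travel":[0.015,-0.032,-0.4],"turn":0.012},{"claw":-1,"travel":[0.015,-0.032,-0.5],"turn":0.012},{"claw":-1,"travel":[0.015,-0.032,-0.6],"turn":0.012},{"claw":-1,"travel":[0.015,-0.032,-0.7],"turn":0.012}]' 30
python3 -m inch '[{"claw":-1,"travel":[0,0,0],"turn":0},{"claw":-1,"travel":[0,0,0],"turn":0},{"claw":-1,"travel":[0,0,0],"turn":0}]'
```

```text
clock: 2.4
position: [0.6379, -0.0336, 0.1099]
ee_rot: [-0.0, 0.584, 0.811, 0.0]
contact_force: [0.3, -0.6, 0.1]
width: 0.0123
gripper_force: 0.0
clock: 2.7
position: [0.6396, -0.0348, 0.112]
ee_rot: [0.001, 0.585, 0.811, 0.001]
contact_force: [-0.5, 0.1, 0.6]
width: -0.0002
gripper_force: 0.0
```

```bash
python3 -m inch '[{"claw":-1,"travel":[0,0,-0.03],"turn":0},{"claw":-1,"travel":[0,0,-0.06],"turn":0},{"claw":-1,"travel":[0,0,-0.07],"turn":0},{"claw":-1,"travel":[0,0,-0.08],"turn":0}]'
python3 -m inch '[{"claw":-1,"travel":[0,0,-0.008],"turn":0},{"claw":-1,"travel":[0,0,-0.015],"turn":0},{"claw":-1,"travel":[0,0,-0.02],"turn":0}]'
```

```text
clock: 3.1
position: [0.6386, -0.0354, 0.0943]
ee_rot: [-0.0, 0.585, 0.811, -0.0]
contact_force: [-2.2, -0.2, 5.0]
width: -0.0004
gripper_force: 2.5
clock: 3.4
position: [0.6386, -0.0354, 0.0907]
ee_rot: [-0.0, 0.585, 0.811, -0.0]
contact_force: [-2.2, 0.6, 5.0]
width: 0.0003
gripper_force: 2.5
```

Sliding at 5 N, as described. I'll keep going until it goes home.

```bash
python3 -m inch '[{"claw":-1,"travel":[0,0,-0.005],"turn":0},{"claw":-1,"travel":[0,0,-0.01],"turn":0}]'
python3 -m inch '[{"claw":-1,"travel":[0,0,-0.005],"turn":0},{"claw":-1,"travel":[0,0,-0.01],"turn":0}]'
```

```text
clock: 3.6
position: [0.6386, -0.0354, 0.0884]
ee_rot: [-0.0, 0.585, 0.811, -0.0]
contact_force: [-2.4, 0.5, 4.7]
width: -0.0001
gripper_force: 2.5
clock: 3.8
position: [0.6387, -0.0354, 0.0879]
ee_rot: [0.0, 0.585, 0.811, 0.0]
contact_force: [-6.3, 0.5, 18.4]
width: -0.0001
gripper_force: 8.7
```

Button is home (18 N at z = 0.088). Now I'll lift, move over the can and open.

```bash
python3 -m inch '[{"claw":-1,"travel":[0,0,0.25],"turn":0},{"claw":-1,"travel":[0,0,0.5],"turn":0},{"claw":1,"travel":[-0.078,0.235,0.6],"turn":0},{"claw":1,"travel":[-0.078,0.235,0.6],"turn":0},{"claw":1,"travel":[-0.078,0.235,0.6],"turn":0}]'
python3 -m inch '[{"claw":1,"travel":[0,0,0],"turn":0},{"claw":1,"travel":[0,0,0],"turn":0},{"claw":1,"travel":[0,0,0],"turn":0}]'; python3 -c "
from h import *
wsave('w3.png');crop('w3.png','w3c.png',60,200,580,480,1.5)"
```

```text
clock: 4.3
position: [0.6236, 0.0125, 0.2066]
ee_rot: [0.001, 0.585, 0.811, 0.0]
contact_force: [-0.2, -1.8, -0.5]
width: 0.0433
gripper_force: 0.0
clock: 4.6
position: [0.6232, 0.0108, 0.205]
ee_rot: [-0.001, 0.586, 0.811, -0.001]
contact_force: [-0.5, -0.1, 0.3]
width: 0.0849
gripper_force: 0.0
```

View pics/w3c.png

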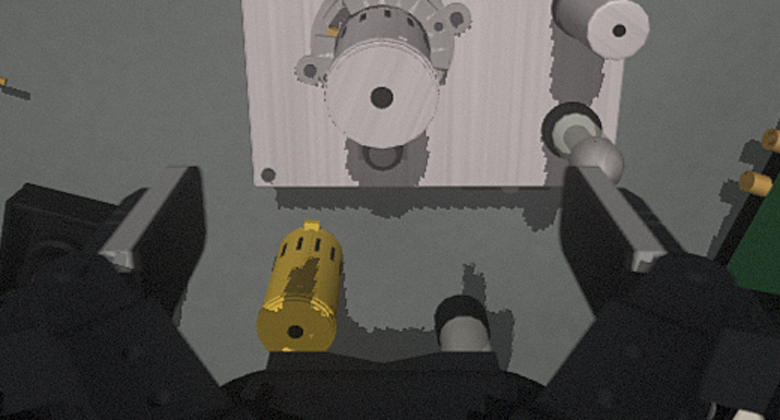

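```bash
python3 -c "
from h import *
print(wray('w3.png',60+382/1.5,200+97/1.5,.125), json.load(open('pics/w3.png.json'))[0], wray('w3.png',60+597/1.5,200+155/1.5,.1))"
```

```text
[0.62327053 0.01102847 0.125     ] [0.6232373490492461, 0.01075353427551804, 0.20495807684915887] [0.71640452 0.00652656 0.1       ]
```

The crown hole at crop (382,97) lies midway between the fingers (205 and 560), and it measures within 1 mm of the TCP. Descending.

```bash
python3 -m inch '[{"claw":0.4,"travel":[0,0,-0.1],"turn":0},{"claw":0.4,"travel":[0,0,-0.25],"turn":0},{"claw":0.4,"travel":[0,0,-0.4],"turn":0},{"claw":0.4,"travel":[0,0,-0.475],"turn":0},{"claw":0.4,"travel":[0,0,-0.475],"turn":0}]' 20
python3 -m inch '[{"claw":0.04,"travel":[0,0,0],"turn":0},{"claw":0.04,"travel":[0,0,0],"turn":0},{"claw":0.04,"travel":[0,0,0],"turn":0}]'
python3 -m inch '[{"claw":-0.03,"travel":[0,0,0],"turn":0},{"claw":-0.03,"travel":[0,0,0],"turn":0}]'
```

```text
clock: 5.15
position: [0.6213, 0.0113, 0.1081]
ee_rot: [-0.003, 0.586, 0.811, -0.002]
contact_force: [-0.6, 0.7, 0.1]
width: 0.0597
gripper_force: 0.0
clock: 5.45
position: [0.6242, 0.0114, 0.1127]
ee_rot: [0.001, 0.585, 0.811, 0.001]
contact_force: [0.3, -0.3, 0.1]
width: 0.0443
gripper_force: 0.0
clock: 5.65
position: [0.6235, 0.0115, 0.112]
ee_rot: [0.0, 0.585, 0.811, 0.0]
contact_force: [-0.4, -0.8, 1.2]
width: 0.0414
gripper_force: 0.3
```

```bash
python3 -m inch '[{"claw":-0.07,"travel":[0,0,0],"turn":0},{"claw":-0.07,"travel":[0,0,0],"turn":0}]'
python3 -m inch '[{"claw":-0.3,"travel":[0,0,0],"turn":0},{"claw":-0.3,"travel":[0,0,0],"turn":0}]' 30
```

```text
clock: 5.85
position: [0.6229, 0.0114, 0.1117]
ee_rot: [-0.0, 0.585, 0.811, -0.0]
contact_force: [-1.8, -0.9, 2.5]
width: 0.0397
gripper_force: 1.7
clock: 6.05
position: [0.6228, 0.0114, 0.1117]
ee_rot: [-0.0, 0.585, 0.811, -0.0]
contact_force: [-3.7, -1.0, 4.1]
width: 0.0388
gripper_force: 29.5
```

```bash
python3 -m inch '[{"claw":-0.3,"travel":[0.002,0,0.002],"turn":0},{"claw":-0.3,"travel":[0.002,0,0.002],"turn":0}]' 60
python3 -m inch '[{"claw":-0.3,"travel":[0,0,0],"turn":0.04},{"claw":-0.3,"travel":[0,0,0],"turn":0.08}]'; python3 -c "
from h import *
print(get_state()['moment'])"
```

```text
clock: 6.25
position: [0.6229, 0.0114, 0.1118]
ee_rot: [-0.001, 0.585, 0.811, -0.001]
contact_force: [-3.3, -1.5, 5.7]
width: 0.038
gripper_force: 59.6
clock: 6.45
position: [0.6229, 0.0115, 0.1117]
ee_rot: [-0.001, 0.477, 0.879, -0.0]
contact_force: [-4.0, -2.0, 5.4]
width: 0.0382
gripper_force: 60.2
[-0.37824979  0.86510316 -0.33612923]
```

```bash
python3 -m inch '[{"claw":-0.3,"travel":[0.002,0.001,0.003],"turn":0.04},{"claw":-0.3,"travel":[0.002,0.001,0.003],"turn":0.08},{"claw":-0.3,"travel":[0.002,0.001,0.003],"turn":0.12},{"claw":-0.3,"travel":[0.002,0.001,0.003],"turn":0.16}]'; python3 -c "
from h import *
print(get_state()['moment'])"
python3 -m inch '[{"claw":-0.3,"travel":[0,0,0],"turn":0.015},{"claw":-0.3,"travel":[0,0,0],"turn":0.03}]'; python3 -c "
from h import *
print(get_state()['moment'])"
```

```text
clock: 6.85
position: [0.6229, 0.0115, 0.1119]
ee_rot: [-0.001, 0.244, 0.97, -0.0]
contact_force: [-4.9, -1.5, 3.7]
width: 0.0384
gripper_force: 60.1
[-0.41263287  0.88964106 -0.41688883]
clock: 7.05
position: [0.6229, 0.0115, 0.1119]
ee_rot: [-0.001, 0.199, 0.98, -0.0]
contact_force: [-5.1, -2.3, 4.7]
width: 0.0377
gripper_force: 60.1
[-0.37776225  0.88641412 -0.37486936]
```

```bash
for i in 1; do python3 -m inch '[{"claw":-0.3,"travel":[0.002,0.001,0],"turn":0.015},{"claw":-0.3,"travel":[0.002,0.001,0],"turn":0.015}]'; python3 -c "
from h import *
print(get_state()['moment'])"; python3 -m inch '[{"claw":-0.3,"travel":[0,0,0],"turn":0.015},{"claw":-0.3,"travel":[0,0,0],"turn":0.015}]'; python3 -c "
from h import *
print(get_state()['moment'])";  python3 -m inch '[{"claw":-0.3,"travel":[0,0,0],"turn":0.015},{"claw":-0.3,"travel":[0,0,0],"turn":0.015}]'; python3 -c "
from h import *
print(get_state()['moment'])"; done
```

```text
clock: 7.25
position: [0.623, 0.0116, 0.1119]
ee_rot: [-0.002, 0.177, 0.984, -0.001]
contact_force: [-4.8, -2.5, 4.3]
width: 0.0384
gripper_force: 59.7
[-0.49315044  0.9216229  -0.16572988]
clock: 7.45
position: [0.623, 0.0116, 0.1119]
ee_rot: [-0.002, 0.153, 0.988, -0.001]
contact_force: [-6.0, -2.1, 3.2]
width: 0.0381
gripper_force: 59.7
[-0.48338616  0.89019665 -0.24201886]
clock: 7.65
position: [0.623, 0.0115, 0.1119]
ee_rot: [-0.002, 0.13, 0.992, -0.0]
contact_force: [-5.2, -2.9, 4.3]
width: 0.0384
gripper_force: 59.7
[-0.45738684  0.91608425 -0.14652099]
```

```bash
M='from h import *
print(get_state()["moment"][2])'
python3 -m inch '[{"claw":-0.3,"travel":[-0.004,-0.002,0.001],"turn":0.01},{"claw":-0.3,"travel":[-0.004,-0.002,0.001],"turn":0.02}]'; python3 -c "$M"
python3 -m inch '[{"claw":-0.3,"travel":[0,0,0],"turn":0.01},{"claw":-0.3,"travel":[0,0,0],"turn":0.02}]'; python3 -c "$M"
```

```text
clock: 7.85
position: [0.6228, 0.0115, 0.112]
ee_rot: [-0.001, 0.099, 0.995, 0.0]
contact_force: [-4.2, -1.0, 2.6]
width: 0.0382
gripper_force: 60.0
-0.40327603790605926
clock: 8.05
position: [0.6228, 0.0115, 0.112]
ee_rot: [-0.001, 0.067, 0.998, 0.0]
contact_force: [-4.3, -0.9, 3.5]
width: 0.0385
gripper_force: 60.0
-0.41441422122623284
```

```bash
M='from h import *
print(get_state()["moment"][2])'
python3 -m inch '[{"claw":-0.3,"travel":[-0.003,-0.001,0.001],"turn":0.01},{"claw":-0.3,"travel":[-0.003,-0.001,0.001],"turn":0.02}]'; python3 -c "$M"
python3 -m inch '[{"claw":-0.3,"travel":[0,0,0],"turn":0.01}]'; python3 -c "$M"
```

```text
clock: 8.25
position: [0.6227, 0.0115, 0.1121]
ee_rot: [-0.001, 0.036, 0.999, 0.0]
contact_force: [-3.1, -1.3, 1.2]
width: 0.0384
gripper_force: 60.0
-0.4495271956036273
clock: 8.35
position: [0.6227, 0.0115, 0.1122]
ee_rot: [-0.001, 0.02, 1.0, 0.0]
contact_force: [-3.3, -1.8, 3.1]
width: 0.038
gripper_force: 60.1
-0.38378826512344444
```

```bash
M='from h import *
print(get_state()["moment"][2])'
python3 -m inch '[{"claw":-0.3,"travel":[0,0,0],"turn":0.01}]'; python3 -c "$M"
```

```text
clock: 8.45
position: [0.6228, 0.0115, 0.1124]
ee_rot: [-0.0, 0.005, 1.0, 0.0]
contact_force: [-3.3, -0.6, 4.5]
width: 0.0384
gripper_force: 60.2
-0.3103954486662926
```

```bash
M='from h import *
print(get_state()["moment"][2])'
python3 -m inch '[{"claw":-0.3,"travel":[0,0,0],"turn":0.01}]'; python3 -c "$M"
python3 -m inch '[{"claw":-0.3,"travel":[0,0,0],"turn":0.01}]'; python3 -c "$M"
```

```text
clock: 8.55
position: [0.6228, 0.0115, 0.1127]
ee_rot: [-0.0, -0.011, 1.0, 0.0]
contact_force: [-3.3, -1.7, 4.9]
width: 0.0386
gripper_force: 60.3
-0.3784512509188727
clock: 8.65
position: [0.6228, 0.0115, 0.1127]
ee_rot: [-0.0, -0.027, 1.0, 0.0]
contact_force: [-3.4, -1.0, 4.4]
width: 0.0383
gripper_force: 60.3
-0.32723565589957593
```

```bash
M='from h import *
print(get_state()["moment"][2])'
python3 -m inch '[{"claw":-0.3,"travel":[0,0,0],"turn":0.01}]'; python3 -c "$M"
python3 -m inch '[{"claw":-0.3,"travel":[0,0,0],"turn":0.01}]'; python3 -c "$M"
```

```text
clock: 8.75
position: [0.6228, 0.0115, 0.1128]
ee_rot: [-0.0, -0.042, 0.999, 0.0]
contact_force: [-3.1, -0.6, 4.1]
width: 0.0385
gripper_force: 60.3
-0.4059274780766388
clock: 8.85
position: [0.6228, 0.0115, 0.1128]
ee_rot: [-0.0, -0.058, 0.998, 0.0]
contact_force: [-3.1, -1.2, 4.9]
width: 0.0381
gripper_force: 60.5
-0.45065375836223265
```

```bash
M='from h import *
print(get_state()["moment"][2])'
python3 -m inch '[{"claw":-0.3,"travel":[0,0,0],"turn":0.01}]'; python3 -c "$M"
python3 -m inch '[{"claw":-0.3,"travel":[0,0,0],"turn":0.01}]'; python3 -c "$M"
```

```text
clock: 8.95
position: [0.6228, 0.0114, 0.1127]
ee_rot: [-0.0, -0.073, 0.997, 0.0]
contact_force: [-3.7, -1.8, 4.6]
width: 0.0381
gripper_force: 60.7
-0.5846134695725672
clock: 9.05
position: [0.6228, 0.0114, 0.1128]
ee_rot: [-0.0, -0.089, 0.996, 0.0]
contact_force: [-3.1, -1.8, 5.2]
width: 0.0383
gripper_force: 60.9
-0.6846073033657384
```

The stop is felt: the moment climbs to 0.68 N m at about 82°. I'll ease back 3° and lift gently.

```bash
python3 -m inch '[{"claw":-0.3,"travel":[-0.002,-0.001,0.002],"turn":-0.016},{"claw":-0.3,"travel":[-0.002,-0.001,0.006],"turn":-0.016},{"claw":-0.3,"travel":[-0.002,-0.001,0.011],"turn":-0.016}]'
python3 -m inch '[{"claw":-0.3,"travel":[0,0,0.008],"turn":0},{"claw":-0.3,"travel":[0,0,0.016],"turn":0}]'
```

```text
clock: 9.35
position: [0.6228, 0.0113, 0.1146]
ee_rot: [-0.0, -0.064, 0.998, 0.0]
contact_force: [-2.1, -0.2, 1.5]
width: 0.0387
gripper_force: 60.2
clock: 9.55
position: [0.6226, 0.0114, 0.1169]
ee_rot: [-0.0, -0.065, 0.998, 0.0]
contact_force: [0.2, -0.8, -4.7]
width: 0.038
gripper_force: 61.0
```

```bash
python3 -m inch '[{"claw":-0.3,"travel":[0,0,0.003],"turn":0}]';python3 -m inch '[{"claw":-0.3,"travel":[0,0,0.003],"turn":0}]'
```

```text
clock: 9.65
position: [0.6229, 0.0114, 0.1184]
ee_rot: [-0.0, -0.064, 0.998, 0.0]
contact_force: [-0.9, -0.6, -0.3]
width: 0.0382
gripper_force: 61.5
clock: 9.75
position: [0.6235, 0.0113, 0.1198]
ee_rot: [0.001, -0.064, 0.998, 0.0]
contact_force: [1.1, -0.0, -0.2]
width: 0.038
gripper_force: 61.5
```

```bash
python3 -m inch '[{"claw":-0.3,"travel":[-0.001,0,0.05],"turn":0},{"claw":-0.3,"travel":[-0.001,0,0.12],"turn":0},{"claw":-0.3,"travel":[-0.001,0,0.2],"turn":0},{"claw":-0.3,"travel":[-0.001,0,0.3],"turn":0},{"claw":-0.3,"travel":[-0.001,0,0.42],"turn":0}]'
python3 -m inch '[{"claw":-0.3,"travel":[0,0,0.1],"turn":0},{"claw":-0.3,"travel":[0,0,0.25],"turn":0},{"claw":-0.3,"travel":[0,0,0.35],"turn":0},{"claw":-0.3,"travel":[0,0,0.35],"turn":0}]'
```

```text
clock: 10.25
position: [0.6226, 0.0113, 0.2049]
ee_rot: [0.0, -0.064, 0.998, 0.0]
contact_force: [0.5, 0.2, -1.5]
width: 0.0385
gripper_force: 61.5
clock: 10.65
position: [0.6246, 0.0111, 0.2782]
ee_rot: [0.005, -0.064, 0.998, -0.001]
contact_force: [0.1, 0.2, 0.3]
width: 0.0383
gripper_force: 61.5
```

The can is off and clear. Now to the empty bay.

```bash
python3 -m inch '[{"claw":-0.3,"travel":[-0.06,-0.15,0],"turn":0},{"claw":-0.3,"travel":[-0.14,-0.36,0],"turn":0},{"claw":-0.3,"travel":[-0.22,-0.57,0],"turn":0},{"claw":-0.3,"travel":[-0.28,-0.72,0],"turn":0},{"claw":-0.3,"travel":[-0.28,-0.72,0],"turn":0}]'
python3 -m inch '[{"claw":-0.3,"travel":[-0.07,-0.17,-0.1],"turn":0},{"claw":-0.3,"travel":[-0.15,-0.38,-0.25],"turn":0},{"claw":-0.3,"travel":[-0.23,-0.58,-0.4],"turn":0},{"claw":-0.3,"travel":[-0.29,-0.75,-0.5],"turn":0},{"claw":-0.3,"travel":[-0.29,-0.75,-0.5],"turn":0}]'
python3 -m inch '[{"claw":-0.3,"travel":[0,0,0],"turn":0},{"claw":-0.3,"travel":[0,0,0],"turn":0},{"claw":-0.3,"travel":[0,0,0],"turn":0}]'
python3 -c "
from h import *
wsave('w4.png')"
```

```text
clock: 11.15
position: [0.5646, -0.1364, 0.2726]
ee_rot: [-0.001, -0.062, 0.998, -0.001]
contact_force: [-0.3, 0.1, -0.6]
width: 0.0379
gripper_force: 61.6
clock: 11.65
position: [0.5052, -0.2852, 0.169]
ee_rot: [-0.003, -0.062, 0.998, 0.001]
contact_force: [-0.1, 0.3, -1.0]
width: 0.0381
gripper_force: 61.5
clock: 11.95
position: [0.5096, -0.2817, 0.1742]
ee_rot: [0.001, -0.065, 0.998, -0.0]
contact_force: [-0.0, 0.4, -0.4]
width: 0.0381
gripper_force: 61.5
```

View pics/w4.png

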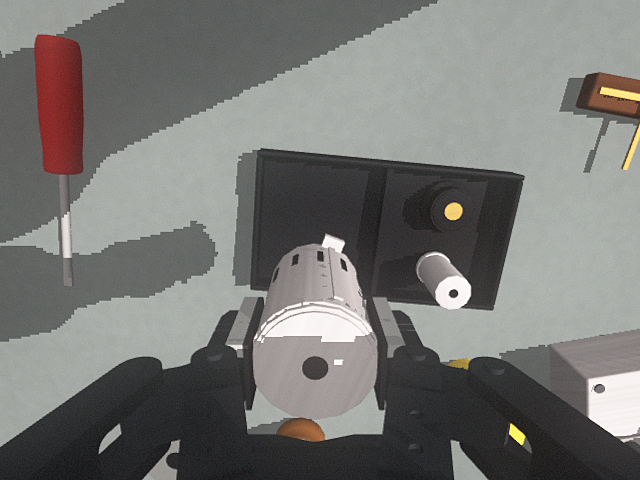

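The can is held upright over the black tray. Its near-side corners are at (261,150) and (523,177), with the divider at (380,165).

```bash
python3 -c "
from h import *
a=wray('w4.png',261,150,.022);b=wray('w4.png',523,176,.022);print(a,b,np.linalg.norm(a-b))
y=(b-a)/np.linalg.norm(b-a);x=np.array([y[1],-y[0],0]);print(a+y*.046+x*.05, np.degrees(np.arctan2(y[1],y[0])));print(get_state()['position'])"
```

```text
[ 0.4605957  -0.32358655  0.022     ] [ 0.45466349 -0.14810209  0.022     ] 0.1755847033286013
[ 0.50901303 -0.27592354  0.022     ] 91.93613388754588
[ 0.50951493 -0.28173828  0.17426251]
```

Both measurements put the bay centre within a few mm of the TCP. Lowering.

```bash
python3 -m inch '[{"claw":-0.3,"travel":[0,0.005,-0.1],"turn":0},{"claw":-0.3,"travel":[0,0.005,-0.25],"turn":0},{"claw":-0.3,"travel":[0,0.005,-0.4],"turn":0},{"claw":-0.3,"travel":[0,0.005,-0.5],"turn":0},{"claw":-0.3,"travel":[0,0.005,-0.55],"turn":0}]'
python3 -m inch '[{"claw":-0.3,"travel":[0,0,0],"turn":0},{"claw":-0.3,"travel":[0,0,0],"turn":0},{"claw":-0.3,"travel":[0,0,0],"turn":0}]'
python3 -m inch '[{"claw":-0.3,"travel":[0,0,-0.005],"turn":0},{"claw":-0.3,"travel":[0,0,-0.01],"turn":0},{"claw":-0.3,"travel":[0,0,-0.015],"turn":0},{"claw":-0.3,"travel":[0,0,-0.02],"turn":0}]'
```

```text
clock: 12.5
position: [0.5083, -0.2804, 0.062]
ee_rot: [-0.001, -0.065, 0.998, 0.001]
contact_force: [-0.3, 0.7, -0.6]
width: 0.0385
gripper_force: 61.6
clock: 12.8
position: [0.5096, -0.2823, 0.0648]
ee_rot: [0.001, -0.064, 0.998, -0.001]
contact_force: [-0.0, -0.5, -1.1]
width: 0.0385
gripper_force: 61.6
clock: 13.2
position: [0.5085, -0.2819, 0.0594]
ee_rot: [0.0, -0.064, 0.998, -0.0]
contact_force: [-0.4, -0.8, -1.0]
width: 0.0381
gripper_force: 61.6
```

```bash
python3 -m inch '[{"claw":-0.3,"travel":[0,0,-0.004],"turn":0},{"claw":-0.3,"travel":[0,0,-0.008],"turn":0}]'
python3 -m inch '[{"claw":-0.3,"travel":[0,0,-0.003],"turn":0},{"claw":-0.3,"travel":[0,0,-0.006],"turn":0}]'
```

```text
clock: 13.4
position: [0.5084, -0.2818, 0.0576]
ee_rot: [-0.0, -0.064, 0.998, 0.0]
contact_force: [-0.6, -0.8, -0.5]
width: 0.038
gripper_force: 61.6
clock: 13.6
position: [0.5085, -0.2818, 0.0569]
ee_rot: [-0.0, -0.064, 0.998, 0.0]
contact_force: [-1.4, 1.8, 5.9]
width: 0.0381
gripper_force: 62.3
```

The can is down on the floor (5.9 N). Releasing in small steps.

```bash
python3 -m inch '[{"claw":-0.3,"travel":[0,0,0.003],"turn":0},{"claw":-0.3,"travel":[0,0,0.003],"turn":0}]' 20
python3 -m inch '[{"claw":0,"travel":[0,0,0],"turn":0},{"claw":0.1,"travel":[0,0,0],"turn":0},{"claw":0.4,"travel":[0,0,0],"turn":0},{"claw":0.4,"travel":[0,0,0],"turn":0},{"claw":0.4,"travel":[0,0,0],"turn":0}]'
python3 -m inch '[{"claw":0.4,"travel":[0,0,0.04],"turn":0},{"claw":0.4,"travel":[0,0,0.12],"turn":0},{"claw":0.4,"travel":[0,0,0.25],"turn":0},{"claw":0.4,"travel":[0,0,0.45],"turn":0},{"claw":0.4,"travel":[0,0,0.6],"turn":0}]'
python3 -m inch '[{"claw":0.4,"travel":[0,0,0.2],"turn":0},{"claw":0.4,"travel":[0,0,0.2],"turn":0},{"claw":0.4,"travel":[0,0,0.2],"turn":0}]'
python3 -c "
from h import *
wsave('w5.png');save('side','s5.png')
a=cv2.imread('pics/w5.png')[60:460,120:520];b=cv2.resize(cv2.imread('pics/s5.png')[170:340,250:420],(400,400))
cv2.imwrite('pics/f.png',np.hstack([a,b]))"
```

```text
clock: 13.8
position: [0.5086, -0.2819, 0.0571]
ee_rot: [0.0, -0.064, 0.998, -0.0]
contact_force: [0.2, 0.2, -1.0]
width: 0.038
gripper_force: 61.7
clock: 14.3
position: [0.5085, -0.2818, 0.0571]
ee_rot: [0.0, -0.064, 0.998, 0.0]
contact_force: [0.2, -0.3, -0.1]
width: 0.06
gripper_force: 0.0
clock: 14.8
position: [0.5089, -0.2821, 0.1798]
ee_rot: [0.001, -0.064, 0.998, -0.001]
contact_force: [0.0, -0.9, -0.1]
width: 0.0601
gripper_force: 0.0
clock: 15.1
position: [0.5089, -0.282, 0.2187]
ee_rot: [0.001, -0.064, 0.998, -0.001]
contact_force: [-0.1, 1.2, -1.1]
width: 0.0596
gripper_force: 0.0
```

View pics/f.png

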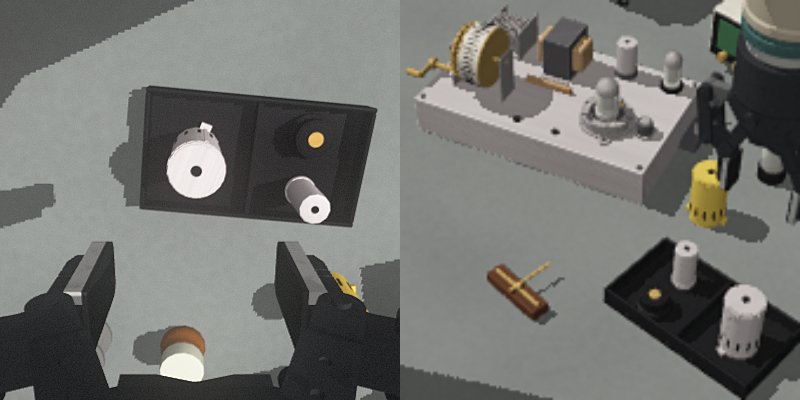

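The can stands upright in the empty bay (wrist half 196,170; side half 743,320). The valve is uncovered and whole at (607,95), the button is still in, and the crank and everything else look unmoved.

```bash
python3 -c "
from rig import ticket
print(ticket.sign_off())"
```

```text
the job is handed in; nothing more can be done
None
```

The job is done and handed in: I pressed the button home, turned the can to its stop and lifted it off without breaking the valve; it now stands open end down in the empty bay of the black tray, released.

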